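# Find the rocking corner of a jig plate and shim it

### The arm

A 6-joint arm with a two-finger parallel gripper is mounted at the origin on the work surface; the furniture and walls round the work are solid. World frame = base frame: x ahead of the robot, y to its left, z up, the work surface at z = 0. Lengths are in m, angles in degrees, forces in N, time in s.
With the tool pointing down it reaches from about 0.35 to 1 m from the base axis. Payload 7.1 kg.
Tool frame: the origin (TCP) lies on the centre line of the jaws, within the pads' length; the fingertips stand 14 mm ahead of it and the grasp point (between the pads) lies 5 mm behind it (tip_extent is the x of the fingertips in the tool frame, in m); x points along the fingers, z is the direction in which the jaws open and shut, and the axes are right-handed (so a half turn about x gives the same grasp; the last joint's range is limited). The gripper opens to 85 mm and grips with 20 to 120 N. Pads are 22 mm wide; open, the fingers measure 114 mm over their backs; the gripper's body (76 mm by 85 mm) begins 54 mm behind the grasp point. The pads swing forward as they close: fully open they stand 13 mm farther back than shut.
Start: joints at [-73.912, 24.242, 93.386, -0, 62.372, -1.089], TCP at [0.185, -0.597, 0.245] pointing down, gripper open.
Joint ranges: [-172.04, 172.04], [-51.8, 120.97], [4.93, 147.93], [-75.15, 255.16], [6.16, 154.13], [-145.62, 145.62]. Speed limits (degrees/s): [136.94, 136.94, 172.46, 180, 180, 180].

### API

Orientations are given as [roll, pitch, yaw] about the fixed x, y, z axes, in that order (R = Rz(yaw) Ry(pitch) Rx(roll)).
In Python, from plant import observe, camera, sign_off, outline_of, spot_point, tip_extent gives the robot as it stands. The module is installed in compiled form; this text tells all that it offers.
- The arm moves only by the shell command python3 -m creep 'ROWS' [FORCE]. ROWS is JSON, a list of rows, each a list of 5 numbers: the shift along the tool's x, y, z scaled (see below), then the turn about the tool's x scaled (see below), then the closure, from -1 (fully open) to 1 (shut). A call has 1 to 20 rows; each row shifts and turns the commanded pose from where the row before left it, along the tool's axes as they then stand; what a row does not reach is not made up. The controller multiplies each number of a shift by 0.1 m and each number of a turn by 180 degrees. A row lasts 1/12 s, in which the tool goes at most 41.7 mm and 7.16 degrees, less where a joint would pass 70% of its speed; a pose out of reach is approached as far as the arm can. A call with a number of a shift or a turn outside -1 to 1 is refused whole. A call with a gripper value outside its range is refused whole. The fingers move at their own pace and stop on an object; FORCE is the grip in N (left out, the last holds). Time passes only in rows, so rows that do not move let the fingers close. It gives the time, the measured TCP pose, the force and the opening at its end, in the units of the state.
- observe(): the state, without advancing time (a new reading comes with each control period).
- camera(name): name is "side" or "top"; returns a dict with "img" (400x640x3 uint8, red, green, blue), "mtx" (3x3 intrinsics, pixels), "xyz" and "rotation" of the camera in the world. Camera axes: x right, y down, z forward; pixel columns grow to the right and rows downward; lengths in m; the calibration is good to about 2 mm. A picture is of the moment at which its call begins. There is no depth.
- sign_off(): hands the job in, once; it reports no verdict.
Trained networks look in a picture, given as the dict that the camera call returned (one of the last four; its "shot" number tells which), for a name from the list of things; names that differ only in an ending like _2 or _b are one class to them, and where a whole thing is asked for, a point or a joint stands for the part that bears it (a point fixed in the world has none). Each returns a list of dicts, best first, with "score" (0 to 1); they miss things now and then, are a little off and sometimes report something else, mostly with a low value. They report only what shows in the picture. A call takes as long as a camera call.
- outline_of(picture, thing): "region" (400x640 bool, what is visible of it) and "location" ([column, row] in pixels, amid what is visible of it).
- spot_point(picture, thing): "location" ([column, row] in pixels: a listed point, or the origin of a listed thing).
The state is a dict: "time_s": time; "joint_positions": joint angles; "joint_vel": joint speeds; "joint_torque": joint torques, N m; "tcp_pos": TCP position; "tcp_rot": TCP orientation; "force": force on the tool from outside, world axes, zero at the start; "moment": the same for the moment, N m; "width": opening from 0.0 (shut) to 1.0 (fully open).
Only numpy, scipy, OpenCV 4.12 (cv2) and the standard library are available. Lean on these libraries where they do the work, as an engineer would, in place of code of your own. Each camera call takes 0.05 s, during which the arm holds its last target.

### The job

The square steel plate on the levelling jig rocks at one corner: press down on its corners with the fingertips to find the one that gives. Then press that corner's shim leaf down flat, so that the plate lies level and firm, and leave the other three leaves up. Only press: do not pick up the plate or disturb the other things on the bench.

Things in the scene. Friction and masses are not known exactly. Their poses are not given: they have to be found in the camera images.
- base: Dark steel base of the levelling jig, 222 x 152 x 10 mm, fixed to the bench; origin at the centre of its underside, on the bench top; its x axis runs along the 222 mm length, away from the robot (turned 0.05 to 0.45 rad to the left), y to the left, z up. At each short end stand two aluminium housings with the hinged shim leaves.
- plate: Loose steel plate, 130 x 130 x 12 mm, 0.9 kg, level on four like-looking black pucks inside the base; origin at the centre of its underside, 28 mm above the bench, axes as the base's. One puck (any corner) is springy: pressed (3 to 5 N bottoms it) that corner sinks 3 to 5 mm, the opposite one rises, and it springs back when let go. The others do not sink when pressed over their screw.
- corner_1 (a point): Centre of the flush round screw head (15 mm across) at the plate's near right corner, on the plate's top face 40 mm above the bench; 15 mm in from both edges; the puck is right below. Press the corner here. Its shim is shim_1.
- corner_2 (a point): Centre of the flush round screw head (15 mm across) at the plate's near left corner, on the plate's top face 40 mm above the bench; 15 mm in from both edges; the puck is right below. Press the corner here. Its shim is shim_2.
- corner_3 (a point): Centre of the flush round screw head (15 mm across) at the plate's far right corner, on the plate's top face 40 mm above the bench; 15 mm in from both edges; the puck is right below. Press the corner here. Its shim is shim_3.
- corner_4 (a point): Centre of the flush round screw head (15 mm across) at the plate's far left corner, on the plate's top face 40 mm above the bench; 15 mm in from both edges; the puck is right below. Press the corner here. Its shim is shim_4.
- leaf_1 (a point): Press point on top of the shim leaf beside the plate's near right corner (corner_1): a steel flap 26 mm wide, 33 mm long, 3 mm thick, hinged at the side nearest the plate and sloping up away from it (-x of the base). On its middle line, 24 mm from the hinge; 57 mm above the bench while up, 47.5 mm when flat; 46 to 49 mm (-x of the base) beyond corner_1.
- shim_1 (a joint): Hinge of the shim leaf at the near right corner: 0 standing up, 0.42 rad pressed flat on its housing. Stiff: it takes 8 to 11 N at the leaf point and stays where it is left. Pressed flat it lifts the puck of corner_1 by 5 mm.
- leaf_2 (a point): Press point on top of the shim leaf beside the plate's near left corner (corner_2): a steel flap 26 mm wide, 33 mm long, 3 mm thick, hinged at the side nearest the plate and sloping up away from it (-x of the base). On its middle line, 24 mm from the hinge; 57 mm above the bench while up, 47.5 mm when flat; 46 to 49 mm (-x of the base) beyond corner_2.
- shim_2 (a joint): Hinge of the shim leaf at the near left corner: 0 standing up, 0.42 rad pressed flat on its housing. Stiff: it takes 8 to 11 N at the leaf point and stays where it is left. Pressed flat it lifts the puck of corner_2 by 5 mm.
- leaf_3 (a point): Press point on top of the shim leaf beside the plate's far right corner (corner_3): a steel flap 26 mm wide, 33 mm long, 3 mm thick, hinged at the side nearest the plate and sloping up away from it (+x of the base). On its middle line, 24 mm from the hinge; 57 mm above the bench while up, 47.5 mm when flat; 46 to 49 mm (+x of the base) beyond corner_3.
- shim_3 (a joint): Hinge of the shim leaf at the far right corner: 0 standing up, 0.42 rad pressed flat on its housing. Stiff: it takes 8 to 11 N at the leaf point and stays where it is left. Pressed flat it lifts the puck of corner_3 by 5 mm.
- leaf_4 (a point): Press point on top of the shim leaf beside the plate's far left corner (corner_4): a steel flap 26 mm wide, 33 mm long, 3 mm thick, hinged at the side nearest the plate and sloping up away from it (+x of the base). On its middle line, 24 mm from the hinge; 57 mm above the bench while up, 47.5 mm when flat; 46 to 49 mm (+x of the base) beyond corner_4.
- shim_4 (a joint): Hinge of the shim leaf at the far left corner: 0 standing up, 0.42 rad pressed flat on its housing. Stiff: it takes 8 to 11 N at the leaf point and stays where it is left. Pressed flat it lifts the puck of corner_4 by 5 mm.
- gauge_block: Ground steel block, 25 x 50 x 25 mm, loose on the bench, a bystander; origin at the centre of its underside.
- cap_screw: Black socket-head screw, 13 mm across, 38 mm tall, standing loose on its head, a bystander; origin at the centre of its underside.
- hex_key: Black hex key, 36 x 88 x 6 mm, lying loose on the bench, a bystander; origin at its centre on the bench.

How it is judged (in metres and radians):
On the way, in this order (a step that is already met when the one before it is completed fails the run):
1. the rocking corner is pressed down with the fingers, so that the plate tips (angle between plate's own z axis and vertical above 0.03 rad and contact force between the fingers and plate above 0.5 N), for 0.1 s.
2. one shim leaf is pressed flat with the fingers, and the plate is level on it (((value of joint shim_1 above 0.37 rad and value of joint each of shim_2, shim_3, shim_4 below 0.08 rad) or (value of joint shim_2 above 0.37 rad and value of joint each of shim_1, shim_3, shim_4 below 0.08 rad) or (value of joint shim_3 above 0.37 rad and value of joint each of shim_1, shim_2, shim_4 below 0.08 rad) or (value of joint shim_4 above 0.37 rad and value of joint each of shim_1, shim_2, shim_3 below 0.08 rad)) and angle between plate's own z axis and vertical below 0.014 rad), for 0.2 s.
At the end, for the whole second after the job is handed in: Exactly one shim leaf is flat (hinge above 0.37 rad) with the other three up (below 0.08 rad); the plate is at rest, level within 0.014 rad and 26.5 to 29.5 mm above the base's underside. Only the rocking corner's leaf can do this: any other leaf tips the plate by 0.03 rad or more (all of step 2 and linear speed of plate below 0.01 m/s and z of plate in the frame of base between 0.0265 and 0.0295 m); the robot touches nothing.
It fails at once if the plate is lifted or pushed out of its nest (z of plate in the frame of base above 0.036 m or distance of plate from where it was at the start of the episode above 0.012 m).
It fails at once if the gauge block is moved by more than 15 mm (distance of gauge_block from where it was at the start of the episode above 0.015 m).
It fails at once if the cap screw is moved by more than 15 mm (distance of cap_screw from where it was at the start of the episode above 0.015 m).
It fails at once if the hex key is moved by more than 15 mm (distance of hex_key from where it was at the start of the episode above 0.015 m).
It also fails if it takes over 56 s, if anything falls off the work surface, if the arm or the gripper's body presses on something with over 40 N, if the wrist force passes 120 N, or if a joint passes its speed limit or range.

## Working session

There is one attempt and no reset: what is moved stays moved. The work goes in short steps, Python scripts to look and compute and a shell command to move; the robot and the scene stay as the last step left them, time stands still between calls to the robot, and variables do not carry over. Pictures are saved under pics/ and viewed, and the job is handed in when it is done.

```bash
mkdir -p pics
cat > h.py <<'E'
import numpy as np, cv2
from plant import observe, camera, sign_off, outline_of, spot_point, tip_extent
def ray(c,px):
    K=np.array(c["mtx"]);R=np.array(c["rotation"])
    d=R@np.linalg.inv(K)@np.array([px[0],px[1],1.]);return np.array(c["xyz"]),d
def atz(c,px,z):
    o,d=ray(c,px);return o+d*(z-o[2])/d[2]
def proj(c,p):
    K=np.array(c["mtx"]);R=np.array(c["rotation"])
    q=K@(R.T@(np.array(p)-np.array(c["xyz"])));return q[:2]/q[2]
def save(c,n): cv2.imwrite("pics/"+n,c["img"][:,:,::-1])
E
python3 - <<'E'
from h import *
s=observe();print(s,tip_extent)
for n in("top","side"):
    c=camera(n);save(c,n+"0.png");print(n,c["xyz"],np.round(c["rotation"],3).tolist(),c["mtx"])
    for t,z in (("base",0),("plate",.028),("corner_1",.04),("leaf_1",.057),("gauge_block",0),("cap_screw",0),("hex_key",0)):
        for r in spot_point(c,t): print(t,np.round(r["location"],1),round(r["score"],2),np.round(atz(c,r["location"],z),4))
E
```

```text
{'time_s': 0.0, 'joint_positions': array([-7.39120097e+01,  2.42827270e+01,  9.34343188e+01, -1.42872649e-04,
        6.23724384e+01, -1.08888769e+00]), 'joint_vel': array([-0.01989064, -0.03654295, -0.14278664,  0.01835995, -0.01337377,
       -0.00723482]), 'joint_torque': array([ 6.69348119e-04, -5.57384741e+01, -2.81745780e+01,  2.39738239e-05,
        7.38123228e-03,  1.35677095e-05]), 'tcp_pos': array([ 0.18444497, -0.59658724,  0.24454446]), 'tcp_rot': array([178.99209535,  89.91051577, 106.16903974]), 'force': array([0.47806473, 0.13487313, 0.18865714]), 'moment': array([ 0.01232377, -0.02836697, -0.01155973]), 'width': 0.9996104428970086} 0.014
top [0.34018259 0.1559459  1.10536226] [-170.038, 0.145, -90.692] [[496.93754242   0.         327.27225434]
 [  0.         496.93754242 203.50515639]
 [  0.           0.           1.        ]]Traceback (most recent call last):
  File "<stdin>", line 6, in <module>
  File "h.py", line 7, in atz
    o,d=ray(c,px);return o+d*(z-o[2])/d[2]
                                      ~^^^
IndexError: invalid index to scalar variable.
```

Camera rotation is roll/pitch/yaw.

```bash
sed -i 's/R=np.array(c\["rotation"\])/R=rot(c["rotation"])/' h.py
cat >> h.py <<'E'
from scipy.spatial.transform import Rotation
def rot(r): return Rotation.from_euler("xyz",r,degrees=True).as_matrix()
E
python3 - <<'E'
from h import *
s=observe();print(s["time_s"]);print(np.round(rot(s["tcp_rot"]),3))
for n in("top","side"):
    c=camera(n);save(c,n+"0.png");print(n,c["xyz"],np.round(c["rotation"],3).tolist())
    for t,z in (("base",0),("plate",.028),("corner_1",.04),("leaf_1",.057),("gauge_block",0),("cap_screw",0),("hex_key",0)):
        for r in spot_point(c,t): print(t,np.round(r["location"],1),round(r["score"],2),np.round(atz(c,r["location"],z),4))
E
```

```text
0.15
[[-0.     0.955  0.295]
 [ 0.001  0.295 -0.955]
 [-1.     0.    -0.001]]
top [0.34018259 0.1559459  1.10536226] [-170.038, 0.145, -90.692]
plate [281.2 218.4] 0.97 [0.4976 0.2577 0.028 ]
plate [285.8 165.3] 0.16 [0.6172 0.2479 0.028 ]
corner_1 [261.7 245.3] 0.87 [0.438  0.2982 0.04  ]
corner_1 [303.9 228.7] 0.84 [0.4728 0.2075 0.04  ]
corner_1 [292.9 184.2] 0.7 [0.5712 0.2312 0.04  ]
corner_1 [247.7 202.3] 0.58 [0.5322 0.3297 0.04  ]
leaf_1 [312.  249.4] 0.62 [0.4265 0.1897 0.057 ]
leaf_1 [265.8 263.4] 0.61 [0.3984 0.2869 0.057 ]
leaf_1 [239.9 175.8] 0.55 [0.5876 0.3447 0.057 ]
leaf_1 [284.1 166.3] 0.45 [0.6075 0.2491 0.057 ]
leaf_1 [428.1 268.2] 0.43 [ 0.3842 -0.053   0.057 ]
gauge_block [375.4 271.9] 0.5 [0.3799 0.0521 0.    ]
cap_screw [286.5 147.1] 0.37 [0.6675 0.2488 0.    ]
side [ 0.52649016 -0.42335692  0.68818879] [-137.778, 0.295, 0.47]
plate [306.5 164.1] 0.87 [0.5002 0.2649 0.028 ]
corner_1 [281.4 151.5] 0.74 [0.4421 0.294  0.04  ]
leaf_1 [263. 154.] 0.68 [0.4038 0.2668 0.057 ]
leaf_1 [340.9 133.1] 0.6 [0.5797 0.3394 0.057 ]
gauge_block [239.  299.8] 0.65 [ 0.3844 -0.0592  0.    ]
gauge_block [240.9 253.3] 0.59 [0.3752 0.0411 0.    ]
hex_key [242.2 298.6] 0.78 [ 0.3899 -0.0567  0.    ]
```

View pics/top0.png

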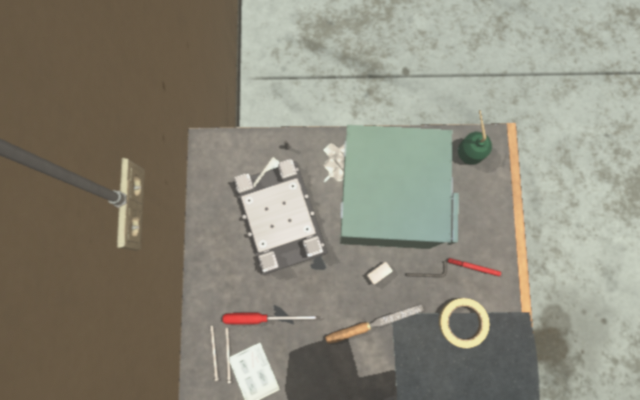

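View pics/side0.png

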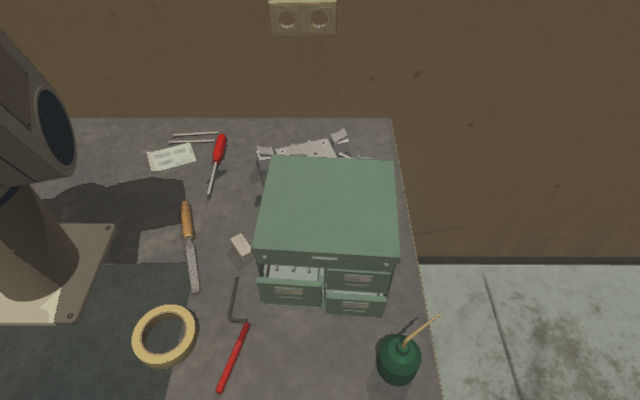

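```bash
cat >> h.py <<'E'
from scipy.optimize import least_squares
C={1:(-.05,-.05),2:(-.05,.05),3:(.05,-.05),4:(.05,.05)}
def W(P,x,y,z):
    a=P[2];return np.array([P[0]+x*np.cos(a)-y*np.sin(a),P[1]+x*np.sin(a)+y*np.cos(a),z])
E
python3 - <<'E'
from h import *
t=camera("top");s=camera("side")
def tri(a,b):
    o1,d1=ray(t,a);o2,d2=ray(s,b)
    k=np.linalg.lstsq(np.c_[d1,-d2],o2-o1,rcond=None)[0]
    p,q=o1+k[0]*d1,o2+k[1]*d2;return (p+q)/2,np.linalg.norm(p-q)
for a,b in zip([(347,127),(452,127),(452,240),(342,240)],[(275,157),(0,0),(398,250),(256,248)]): print(a,b)
# top cam: far-left (347,127), far-right(452,127), near-right(452,240), near-left(342,240); side cam: x right, far = up(+y)
for a,b in [((347,127),(393,160)),((452,127),(398,250)),((452,240),(256,248)),((342,240),(275,157))]: print(*tri(a,b))
obs=[]
for c in(t,s):
  for n,z in(("corner_1",.04),("leaf_1",.057),("plate",.028)):
    for r in spot_point(c,n):
      obs.append((c,n,np.array(r["location"]),z))
P=np.array([.5,.26,.29])
def model(P,n):
    if n=="plate":return [W(P,0,0,.028)]
    if n=="corner_1":return [W(P,x,y,.04) for x,y in C.values()]
    return [W(P,x+np.sign(x)*.0475,y,.057) for x,y in C.values()]
for it in range(4):
    pairs=[]
    for c,n,l,z in obs:
        m=min(model(P,n),key=lambda m:np.linalg.norm(proj(c,m)-l))
        if np.linalg.norm(proj(c,m)-l)<15:pairs.append((c,n,l))
    f=lambda P:np.concatenate([min([proj(c,m)-l for m in model(P,n)],key=np.linalg.norm) for c,n,l in pairs])
    P=least_squares(f,P,loss="soft_l1").x
print(P,len(pairs));print(np.round(f(P).reshape(-1,2),1).tolist())
img=cv2.resize(t["img"][120:300,200:360],(800*1,900),interpolation=cv2.INTER_CUBIC)
def draw(img,c,x0,y0,k,pts,col):
    for p in pts:
        q=(proj(c,p)-[x0,y0]+.5)*k;cv2.circle(img,tuple(int(v) for v in q),4,col,1)
edge=[W(P,x,y,.04) for x in(-.065,.065) for y in(-.065,.065)]
be=[W(P,x,y,.01) for x in(-.111,.111) for y in(-.076,.076)]
for c,x0,y0,k,w,h,n in((t,220,140,5,120,120,"topz.png"),(s,240,110,6,130,70,"sidez.png")):
    img=cv2.resize(c["img"][y0:y0+h,x0:x0+w],None,fx=k,fy=k,interpolation=cv2.INTER_CUBIC)
    draw(img,c,x0,y0,k,model(P,"corner_1"),(255,0,0));draw(img,c,x0,y0,k,model(P,"leaf_1"),(0,255,0));draw(img,c,x0,y0,k,edge,(0,0,255));draw(img,c,x0,y0,k,be,(255,255,0))
    cv2.imwrite("pics/"+n,img[:,:,::-1])
E
```

```text
(347, 127) (275, 157)
(452, 127) (0, 0)
(452, 240) (398, 250)
(342, 240) (256, 248)
[0.65590824 0.11630322 0.17996677] 0.005194664271609692
[ 0.64240192 -0.08361894  0.19577977] 0.005399861939432101
[ 0.43336826 -0.07393237  0.18287933] 0.006130472795525026
[0.44138198 0.13105894 0.1717223 ] 0.014930068279009844
[0.50340684 0.2629315  0.33193927] 14
[[-0.3, 0.2], [-1.0, 1.1], [2.0, -0.2], [-0.6, -1.1], [3.4, 1.3], [-0.9, -1.2], [-1.6, -0.5], [1.7, 3.8], [0.1, 0.1], [-3.4, -1.2], [3.0, 2.9], [-4.4, -2.8], [2.7, 0.0], [1.4, 2.8]]
```

View pics/topz.png

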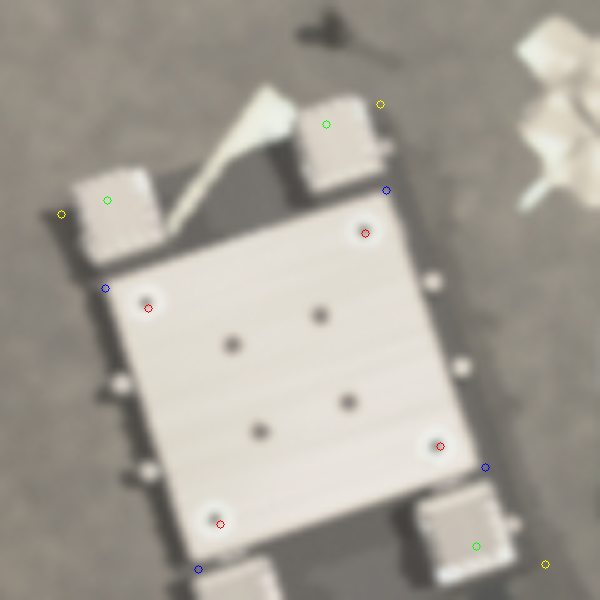

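View pics/sidez.png

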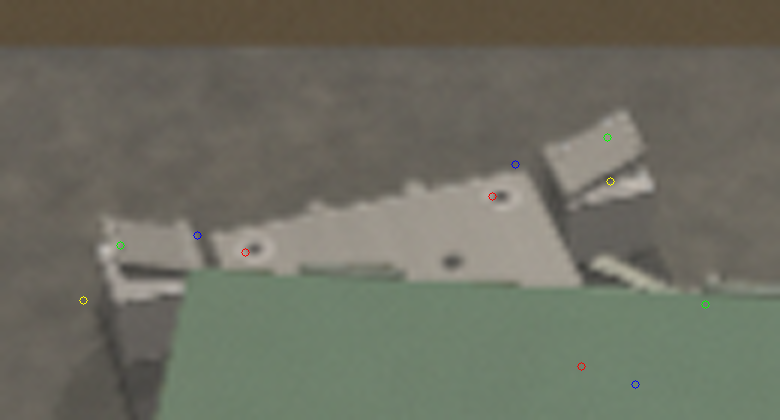

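Run:
```python
from h import *
t=camera("top");s=camera("side")
T=lambda x,y:np.array([220+x/5-.5,140+y/5-.5]);S=lambda x,y:np.array([240+x/6-.5,110+y/6-.5])
L=.05;E=.065
top=[((148,302),4),((364,232),3),((437,446),1),((214,520),2)]
ed=[((107,278),(E,E)),((388,190),(E,-E)),((478,463),(-E,-E)),((192,560),(-E,E))]
A=[(t,T(*p),(*C[i],.04)) for p,i in top]+[(t,T(*p),(*e,.04)) for p,e in ed]
B=[(s,S(257,248),(*C[2],.04)),(s,S(502,197),(*C[4],.04)),(s,S(525,170),(E,E,.04)),(s,S(213,236),(-E,E,.04))]
for nm,o in(("top",A),("side",B),("both",A+B)):
    f=lambda P:np.concatenate([proj(c,W(P,*q))-l for c,l,q in o])
    r=least_squares(f,[.5,.26,.3],loss="soft_l1");print(nm,r.x.round(4),r.cost,f(r.x).round(1).tolist())
P=r.x
for i,(x,y) in C.items(): print(i,W(P,x,y,.04).round(4),W(P,x+np.sign(x)*.0475,y,.057).round(4))
```

```text
top [0.5054 0.2642 0.3078] 1.007764487787306 [-0.1, -0.2, 0.4, -0.4, -0.2, -0.1, 0.1, -0.4, -0.5, 0.3, 0.0, -0.4, 0.4, 0.9, -0.1, 0.5]
side [0.5071 0.2626 0.3183] 0.6842224703513924 [-0.1, 0.6, 0.3, 0.1, 0.4, -0.6, -0.7, -0.2]
both [0.5057 0.2639 0.3073] 2.3194632966497903 [0.0, -0.4, 0.5, -0.5, -0.1, -0.2, 0.2, -0.5, -0.4, 0.1, 0.1, -0.5, 0.5, 0.7, -0.0, 0.3, -0.5, -0.0, -0.0, -0.1, 0.2, -0.8, -1.0, -0.9]
1 [0.4732 0.2011 0.04  ] [0.4279 0.1868 0.057 ]
2 [0.443  0.2965 0.04  ] [0.3977 0.2821 0.057 ]
3 [0.5685 0.2314 0.04  ] [0.6138 0.2458 0.057 ]
4 [0.5383 0.3267 0.04  ] [0.5836 0.3411 0.057 ]
```

```bash
python3 -m creep '[[-0.34,0,0,0,1],[-0.34,0,0,0,1],[-0.34,0,0,0,1],[-0.34,0,0,0,1],[0,0.253,-0.183,0,1],[0,0.253,-0.183,0,1],[0,0.253,-0.183,0,1],[0,0.253,-0.183,0,1],[0,0.253,-0.183,0,1],[0,0.253,-0.183,0,1],[0,0.253,-0.183,0,1],[0,0.253,-0.183,0,1],[0,0.253,-0.183,0,1],[0,0.253,-0.183,0,1],[0,0.253,-0.183,0,1],[0,0.253,-0.183,0,1],[0,0.253,-0.183,0,1],[0,0.253,-0.183,0,1],[0,0.253,-0.183,0,1],[0,0.253,-0.183,0,1]]' 40
```

```text
time_s: 3.12
tcp_pos: [0.4856, -0.1964, 0.3815]
tcp_rot: [50.9, 90.0, -21.9]
force: [-0.1, 0.2, -0.4]
width: 0.001
```

```bash
python3 -m creep '[[0,0.093,-0.29,0,1],[0,0.093,-0.29,0,1],[0,0.093,-0.29,0,1],[0,0.093,-0.29,0,1],[0,0.093,-0.29,0,1],[0,0.093,-0.29,0,1],[0,0.093,-0.29,0,1],[0,0.093,-0.29,0,1],[0,0.093,-0.29,0,1],[0,0.093,-0.29,0,1],[0,0.093,-0.29,0,1],[0,0.093,-0.29,0,1],[0,0.093,-0.29,0,1],[0,0.093,-0.29,0,1],[0,0.093,-0.29,0,1],[0,0.093,-0.29,0,1],[0,0,0,0,1],[0,0,0,0,1]]'
cat >> h.py <<'E'
def go(p):
    s=observe();R=rot(s["tcp_rot"]);return (R.T@(np.array(p)-s["tcp_pos"])*10).round(3)
P=np.array([.5057,.2639,.3073])
E
python3 - <<'E'
from h import *
s=observe();print(s["time_s"],s["tcp_pos"],rot(s["tcp_rot"]).round(3),s["joint_positions"].round(1),s["force"])
for i in C: print(i,go(W(P,*C[i],.09)))
E
```

```text
time_s: 4.62
tcp_pos: [0.4896, 0.2906, 0.381]
tcp_rot: [-67.4, 90.0, -140.1]
force: [-0.4, -0.1, -1.0]
width: 0.002
4.6167 [0.48964164 0.29059213 0.38095518] [[-0.     0.955  0.298]
 [-0.     0.298 -0.955]
 [-1.    -0.001  0.   ]] [ 29.5  12.2  92.1  -0.   75.7 102.2] [-0.3916137  -0.11355296 -0.99934549]
1 [ 2.91  -0.422  0.804]
2 [ 2.91  -0.427 -0.196]
3 [2.909 0.578 0.799]
4 [ 2.909  0.573 -0.201]
```

```bash
python3 -m creep '[[0,-0.214,-0.098,0,1],[0,-0.213,-0.098,0,1],[0.29,0,0,0,1],[0.29,0,0,0,1],[0.29,0,0,0,1],[0.29,0,0,0,1],[0.29,0,0,0,1],[0.29,0,0,0,1],[0.29,0,0,0,1],[0.29,0,0,0,1],[0.29,0,0,0,1],[0.29,0,0,0,1],[0,0,0,0,1],[0,0,0,0,1],[0,0,0,0,1]]'
python3 - <<'E'
from h import *
s=observe();print(s["tcp_pos"],s["force"])
print(go(W(P,*C[2],.09)))
c=camera("top");save(c,"a1.png")
k=5;img=cv2.resize(c["img"][140:260,220:340],None,fx=k,fy=k,interpolation=cv2.INTER_CUBIC);cv2.imwrite("pics/a1z.png",img[:,:,::-1])
c=camera("side")
k=6;img=cv2.resize(c["img"][90:180,240:370],None,fx=k,fy=k,interpolation=cv2.INTER_CUBIC);cv2.imwrite("pics/a1s.png",img[:,:,::-1])
E
```

```text
time_s: 5.87
tcp_pos: [0.4443, 0.2954, 0.0927]
tcp_rot: [102.6, 89.9, 29.7]
force: [0.2, -0.1, 1.4]
width: 0.004
[0.44431072 0.29542129 0.09269184] [ 0.16666591 -0.14403052  1.39103888]
[ 0.027 -0.01  -0.014]
```

View pics/a1s.png

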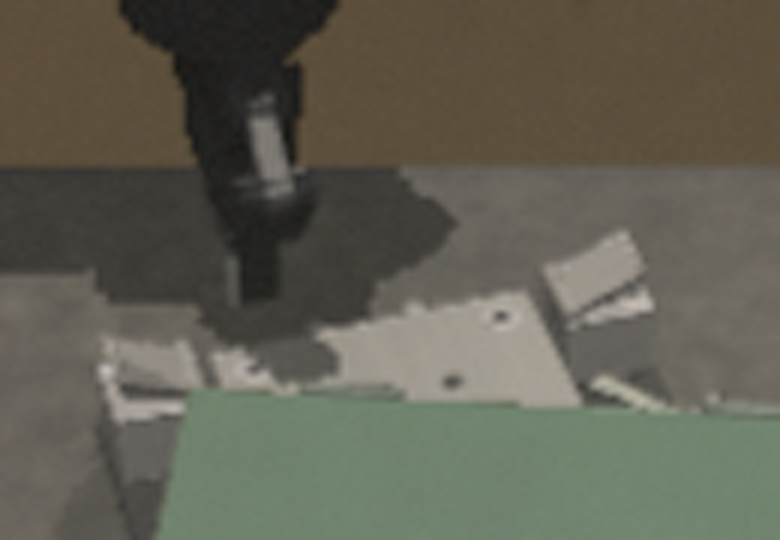

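View pics/a1z.png

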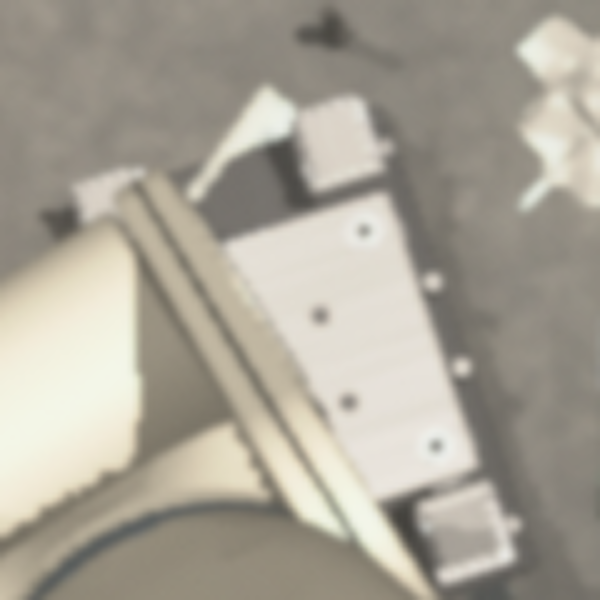

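```bash
python3 -m creep '[[0.17,0,0,0,1],[0.17,0,0,0,1],[0,0,0,0,1],[0,0,0,0,1],[0,0,0,0,1]]'; python3 -m creep '[[0.02,0,0,0,1],[0,0,0,0,1],[0,0,0,0,1]]';python3 -m creep '[[0.01,0,0,0,1],[0,0,0,0,1],[0,0,0,0,1]]'
```

```text
time_s: 6.38
tcp_pos: [0.4442, 0.296, 0.0588]
tcp_rot: [104.5, 89.9, 31.7]
force: [0.4, 0.4, -0.1]
width: 0.0
time_s: 6.63
tcp_pos: [0.4437, 0.2958, 0.0559]
tcp_rot: [105.5, 89.9, 32.7]
force: [0.6, 0.5, -0.2]
width: -0.0
time_s: 6.88
tcp_pos: [0.4434, 0.2955, 0.0543]
tcp_rot: [-76.7, 90.0, -149.5]
force: [-1.1, -1.1, 0.0]
width: 0.002
```

```bash
for i in 1 2 3; do python3 -m creep '[[0.01,0,0,0,1],[0,0,0,0,1],[0,0,0,0,1]]' | grep -E "tcp_pos|force"; done
```

```text
tcp_pos: [0.4434, 0.2956, 0.0534]
force: [-1.1, 0.1, 3.5]
tcp_pos: [0.4433, 0.2957, 0.0524]
force: [-3.0, 2.4, 3.3]
tcp_pos: [0.4433, 0.2956, 0.0513]
force: [-3.5, 2.2, 4.9]
```

```bash
for i in 1 2 ; do python3 -m creep '[[0.01,0,0,0,1],[0,0,0,0,1],[0,0,0,0,1]]' | grep -E "tcp_pos|force"; done
python3 - <<'E'
from h import *
c=camera("side")
k=6;img=cv2.resize(c["img"][90:180,240:370],None,fx=k,fy=k,interpolation=cv2.INTER_CUBIC);cv2.imwrite("pics/a2s.png",img[:,:,::-1])
print(observe()["force"],observe()["tcp_pos"])
E
```

```text
tcp_pos: [0.4433, 0.2956, 0.0504]
force: [-3.5, 2.3, 4.5]
tcp_pos: [0.4433, 0.2957, 0.0499]
force: [-5.4, 2.1, 11.1]
[-4.12258827  0.91092827 11.41824341] [0.44330585 0.29568641 0.04991489]
```

View pics/a2s.png

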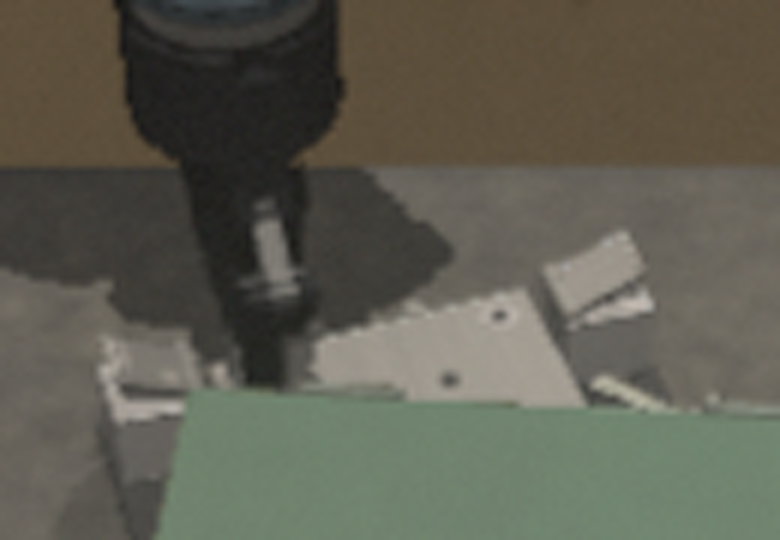

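```bash
python3 -m creep '[[-0.15,0,0,0,1],[-0.3,0,0,0,1],[0,0,0,0,1],[0,0,0,0,1],[0,-0.24,0,0,1],[0,-0.24,0,0,1],[0,0,0,0,1],[0,0,0,0,1],[0,0,0,0,1]]'
python3 - <<'E'
from h import *
c=camera("side")
k=6;img=cv2.resize(c["img"][90:180,240:370],None,fx=k,fy=k,interpolation=cv2.INTER_CUBIC);cv2.imwrite("pics/a3s.png",img[:,:,::-1])
s=observe();print(s["force"],s["tcp_pos"]);print(go(W(P,-.0975,.05,.08)))
E
```

```text
time_s: 8.93
tcp_pos: [0.398, 0.2815, 0.0939]
tcp_rot: [64.5, 90.0, -8.3]
force: [-0.2, 0.0, -0.2]
width: -0.0
[-0.1195514   0.75851354 -0.10704324] [0.39842136 0.28171303 0.09402346]
[ 0.14  -0.006 -0.006]
```

View pics/a3s.png

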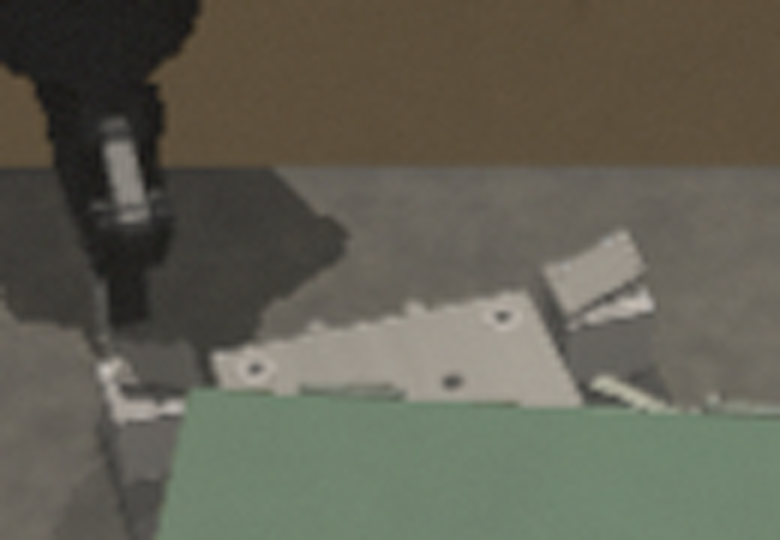

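The plate sprang back, and the fingertips now stand over leaf_2 (tip at about (128,318) in the crop). I'll press it next.

```bash
python3 -m creep '[[0.17,0,0,0,1],[0,0,0,0,1],[0,0,0,0,1]]' | grep -E "tcp_pos|force"; for i in 1 2 3 4 ; do python3 -m creep '[[0.03,0,0,0,1],[0,0,0,0,1],[0,0,0,0,1]]' | grep -E "tcp_pos|force"; done
```

```text
tcp_pos: [0.3977, 0.2812, 0.0767]
force: [0.2, 0.5, -0.9]
tcp_pos: [0.3979, 0.2815, 0.0746]
force: [1.1, -0.2, 0.5]
tcp_pos: [0.3969, 0.2812, 0.0716]
force: [-3.5, -0.2, 4.9]
tcp_pos: [0.3966, 0.281, 0.0685]
force: [-2.6, -0.2, 3.7]
tcp_pos: [0.3969, 0.2811, 0.0655]
force: [-1.1, -0.6, 1.9]
```

```bash
for i in 1 2 3 4 ; do python3 -m creep '[[0.015,0,0,0,1],[0,0,0,0,1],[0,0,0,0,1]]' | grep -E "tcp_pos|force"; done
python3 - <<'E'
from h import *
c=camera("side")
k=6;img=cv2.resize(c["img"][90:180,240:370],None,fx=k,fy=k,interpolation=cv2.INTER_CUBIC);cv2.imwrite("pics/a4s.png",img[:,:,::-1])
s=observe();print(s["force"],s["tcp_pos"])
E
```

```text
tcp_pos: [0.3971, 0.2812, 0.0641]
force: [-2.9, 0.3, 5.9]
tcp_pos: [0.3969, 0.2811, 0.0626]
force: [-4.4, -1.0, 6.8]
tcp_pos: [0.3968, 0.2811, 0.0613]
force: [-6.0, -0.7, 10.9]
tcp_pos: [0.3968, 0.2811, 0.061]
force: [-9.1, -4.3, 27.8]
[-10.50548132  -3.41953234  28.03655535] [0.39678453 0.28109543 0.06097373]
```

View pics/a4s.png

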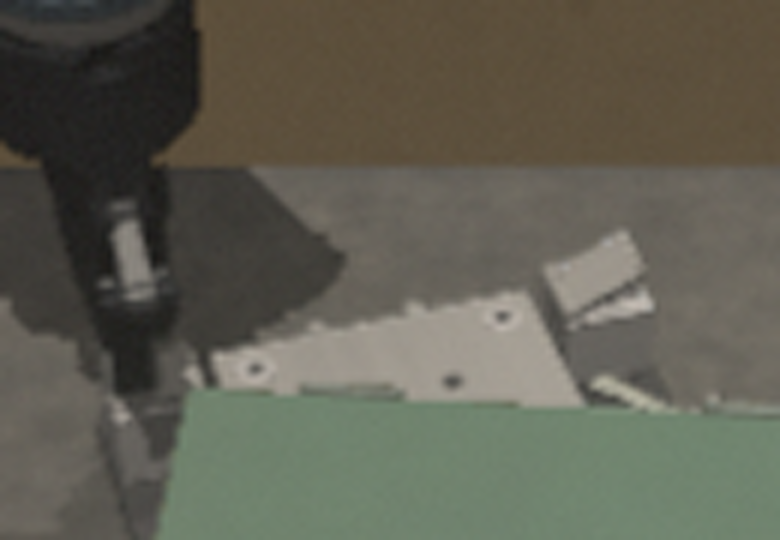

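```bash
python3 -m creep '[[-0.15,0,0,0,1],[-0.2,0,0,0,1],[0,0,0,0,1],[0,0.24,0,0,1],[0,0.24,0,0,1],[0,0,0,0,1],[0,0,0,0,1]]'
python3 - <<'E'
from h import *
c=camera("side")
k=6;img=cv2.resize(c["img"][90:180,240:370],None,fx=k,fy=k,interpolation=cv2.INTER_CUBIC);cv2.imwrite("pics/a5s.png",img[:,:,::-1])
s=observe();print(s["force"],s["tcp_pos"]);print(go(W(P,-.05,.05,.058)))
E
```

```text
time_s: 11.87
tcp_pos: [0.4445, 0.2958, 0.0941]
tcp_rot: [103.8, 89.9, 31.0]
force: [-0.6, 1.2, -0.2]
width: -0.0
[-0.06924177 -0.10263489 -0.7567363 ] [0.44311682 0.29524131 0.09377428]
[ 0.358  0.002 -0.012]
```

View pics/a5s.png

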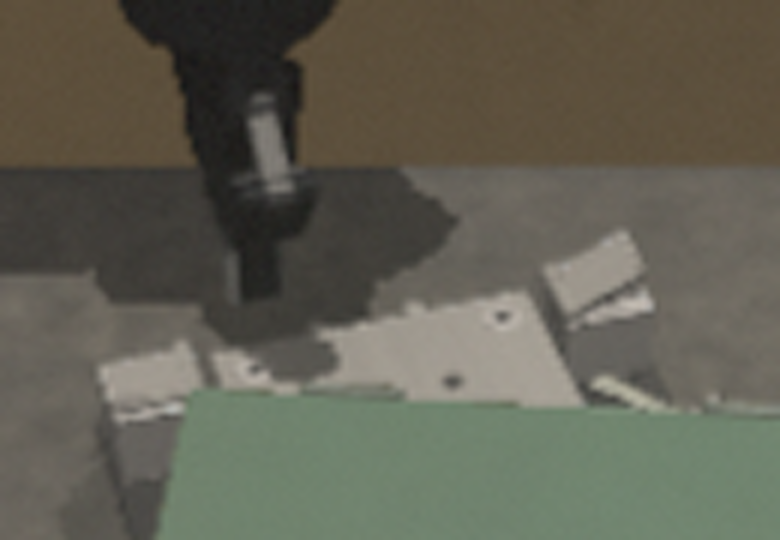

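Leaf_2 now lies flat on its housing at crop position (150,380). Leaf_4 is still up and the plate looks unchanged. I'll press lightly at corner_2 to check that it's firm.

```bash
python3 -m creep '[[0.18,0,0,0,1],[0.18,0,0,0,1],[0,0,0,0,1],[0,0,0,0,1]]' | grep -E "tcp_pos|force"; for i in 1 2 3 4 5; do python3 -m creep '[[0.01,0,0,0,1],[0,0,0,0,1],[0,0,0,0,1]]' | grep -E "tcp_pos|force"; done
```

```text
tcp_pos: [0.4418, 0.2947, 0.0574]
force: [0.6, -0.1, 0.3]
tcp_pos: [0.4437, 0.2958, 0.0581]
force: [0.0, 0.7, -0.4]
tcp_pos: [0.4436, 0.2956, 0.0566]
force: [-0.1, 0.4, -0.1]
tcp_pos: [0.4434, 0.2955, 0.0553]
force: [0.4, -0.1, 0.1]
tcp_pos: [0.4434, 0.2955, 0.0542]
force: [0.4, -1.0, -0.2]
tcp_pos: [0.4434, 0.2956, 0.0539]
force: [-1.4, -1.3, 6.7]
```

It's firm at the original height. I'll retreat and check all four leaves from the top.

```bash
python3 -m creep '[[-0.1,0,0,0,1],[-0.3,0,0,0,1],[-0.34,0,0,0,1],[-0.34,0,0,0,1],[-0.34,0,0,0,1],[-0.34,0,0,0,1],[-0.34,0,0,0,1],[-0.34,0,0,0,1],[-0.34,0,0,0,1],[-0.34,0,0,0,1],[0,-0.09,0.29,0,1],[0,-0.09,0.29,0,1],[0,-0.09,0.29,0,1],[0,-0.09,0.29,0,1],[0,-0.09,0.29,0,1],[0,-0.09,0.29,0,1],[0,-0.09,0.29,0,1],[0,-0.09,0.29,0,1],[0,-0.09,0.29,0,1],[0,-0.09,0.29,0,1]]'
python3 - <<'E'
from h import *
a=[]
for n,x0,y0,w,h in (("top",220,140,120,140),("side",240,90,130,90)):
    c=camera(n);save(c,n+"9.png")
    img=cv2.resize(c["img"][y0:y0+h,x0:x0+w],None,fx=4,fy=4,interpolation=cv2.INTER_CUBIC);cv2.imwrite("pics/"+n+"9z.png",img[:,:,::-1])
    for t in("corner_1","leaf_1","gauge_block","cap_screw","hex_key"):print(n,t,[(np.round(r["location"]).tolist(),round(r["score"],2)) for r in spot_point(c,t)])
print(observe()["time_s"],observe()["force"])
E
```

```text
time_s: 15.17
tcp_pos: [0.4425, -0.0095, 0.3659]
tcp_rot: [69.5, 90.0, -3.3]
force: [1.0, -0.2, -0.9]
width: 0.0
top corner_1 [([306.0, 230.0], 0.83), ([250.0, 203.0], 0.81), ([295.0, 186.0], 0.74), ([264.0, 243.0], 0.71)]
top leaf_1 [([267.0, 267.0], 0.76), ([284.0, 166.0], 0.67), ([240.0, 178.0], 0.63), ([313.0, 249.0], 0.54)]
top gauge_block [([375.0, 276.0], 0.74), ([305.0, 230.0], 0.62)]
top cap_screw [([286.0, 145.0], 0.62)]
top hex_key [([426.0, 269.0], 0.55)]
side corner_1 [([283.0, 148.0], 0.92), ([322.0, 142.0], 0.6)]
side leaf_1 [([259.0, 154.0], 0.55), ([341.0, 133.0], 0.4)]
side gauge_block [([243.0, 252.0], 0.55), ([339.0, 132.0], 0.5)]
side cap_screw []
side hex_key [([242.0, 299.0], 0.74)]
15.7667 [ 0.70397023  0.06256142 -0.2669949 ]
```

View pics/top9z.png

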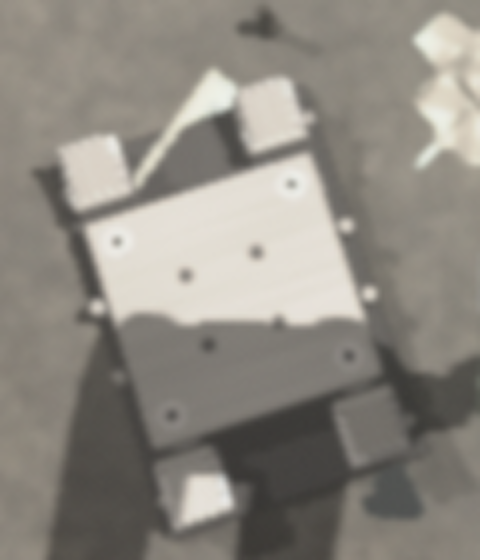

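View pics/side9z.png

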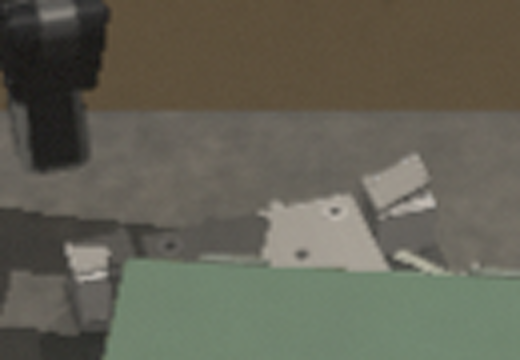

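The bystanders haven't moved and the plate is back in its nest at the same pixels. Only leaf_2 was touched, and the robot is clear of everything.

```bash
python3 -c "
from plant import sign_off
print(sign_off())"
```

```text
the job is handed in; nothing more can be done
None
```

The rocking corner was corner_2 (near left). I pressed its leaf, shim_2, flat and handed the job in at about 16 s; no verdict was reported.

- **Finding the corner:** Pressed at its screw, corner_2 sank about 4 mm at 3–5 N and then bottomed out at 11 N. It sprang back when let go. It was the first corner I tried and the result was clear, so I did not press the other three.
- **Pressing the leaf:** I pressed leaf_2 until the fingertips stopped at 47 mm with 28 N. That matches the given 47.5 mm for a flat leaf, and the side camera showed it lying flat.
- **Firmness check:** Pressing corner_2 again, it held 6.7 N at its original height with no visible sinking.
- **Final pictures:** The plate is in its nest. In the side view leaf_4 still stands up. Leaf_1 and leaf_3 can't be judged there because the tool chest hides them, but the robot never touched them. The gauge block was detected up to about 4 pixels (roughly 9 mm) from its first reading. I put that down to detection scatter, since the robot never went near the block. The cap screw and hex key read within about 2 pixels of their first readings.

I did not measure plate tilt directly in the images. That it is level rests on the contact height at corner_2 and its unchanged appearance.

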